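Take the bench stack apart onto its colour mats

ROBOT

A 6-joint arm with a two-finger parallel gripper is mounted at the origin on a cart in front of the work surface, level with it; the furniture and walls round the work are solid. World frame = base frame: x ahead of the robot, y to its left, z up, the work surface at z = 0. Lengths are in m, angles in rad, forces in N, time in s.
With the tool pointing down it reaches from about 0.275 to 1 m from the base axis. Payload 8.4 kg.
Tool frame: the origin (TCP) lies on the centre line of the jaws, within the pads' length; the fingertips stand 17 mm ahead of it and the grasp point (between the pads) lies 2 mm behind it (bot.tcp_to_tips is the z of the fingertips in the tool frame, in m); z points along the fingers, y is the line along which they close (so a half turn about z gives the same grasp; the last joint's range is limited). The gripper opens to 85 mm and grips with 20 to 120 N. Pads are 22 mm wide; open, the fingers measure 114 mm over their backs; the gripper's body (76 mm by 85 mm) begins 54 mm behind the grasp point. The pads swing forward as they close: fully open they stand 13 mm farther back than shut.
Start: joints at [-1.32, 0.353, 1.633, -0, 1.155, -0.002], TCP at [0.156, -0.605, 0.248] pointing down, gripper open.
Joint ranges: [-2.63, 2.63], [-0.92, 2.1], [0.06, 2.66], [-1.3, 4.44], [0, 2.69], [-3.02, 3.02]. Speed limits (rad/s): [2.22, 2.22, 2.79, 3.14, 3.14, 3.14].

INTERFACE

Orientations are given as a unit quaternion [x, y, z, w].
In Python, from workcell import bot, hand, kinematics, get_obs, vision, hand_in gives the robot as it stands. The module is installed in compiled form; this text tells all that it offers. Calls block until the motion is done:
- bot.reach(position, orientation): joint-space move of the TCP to a pose.
- bot.servo_line(position, ori=None, velocity=0.15): straight line of the TCP; ori=None keeps the orientation; velocity is the mean speed in m/s.
- bot.goto_joints(angles): joint-space move.
- hand.move_gripper(opening, strength=None): finger opening in m; strength is the grip in N (None keeps the last); returns when the fingers have stopped.
- bot.dwell(seconds).
- kinematics.solve_ik(position, orientation): joint angles nearest the present ones, or None.
- get_obs(): the state.
- vision.read_camera(name): name is "scene" or "top" or "wrist"; returns a dict with "frame" (384x512x3 uint8, red, green, blue), "intrinsics" (3x3 intrinsics, pixels), "dist" ([k1, k2, p1, p2, k3] as OpenCV has them; the pictures are not rectified), "view" (4x4, takes a point from world to camera coordinates). Camera axes: x right, y down, z forward; pixel columns grow to the right and rows downward; lengths in m; the calibration is good to about 2 mm. A picture is of the moment at which its call begins. There is no depth.
A pose or a line that the arm cannot do raises bot.IKError and nothing moves.
- hand_in(): hands the job in; it is judged then, once.
The state is a dict: "time_s": time; "joint_pos": joint angles; "joint_vel": joint speeds; "joint_efforts": joint torques, N m; "position": TCP position; "orientation": TCP orientation; "wrist_force": force on the tool from outside, world axes, zero at the start; "ft_torque": the same for the moment, N m; "gripper_width": finger opening in m; "grip_force": force on a finger pad.
Only numpy, scipy, OpenCV 4.12 (cv2) and the standard library are available. Lean on these libraries where they do the work, as an engineer would, in place of code of your own. Each camera call takes 0.05 s, during which the arm holds its last target. There are 200 camera calls.

TASK

Tidy the bench: take the stack of tape, white jar and yellow spool apart and stand every piece upright in the middle of the round mat of its own colour (black tape on black, white-lidded jar on white, yellow spool on yellow). The green-lidded jar was left standing on the yellow mat and belongs on the green one. Set things down rather than dropping them, let none of them tip over, and leave the red crocodile clip and the blue screwdriver where they lie.

Things in the scene. Friction and masses are not known exactly. Their poses are not given: they have to be found in the camera images.
- green_jar_center (a point): small white jar with a green screw lid, round, 37 mm across, 34 mm high, 70 g; at the start it stands on the yellow mat. The point is its centre, half-way up (17 mm above its underside); z along its axis, up.
- yellow_spool_center (a point): flat yellow spool of solder wick lying on its flange, round, 34 mm across, 10 mm high, 50 g: the top of the stack. The jar under it is wider, so only the spool's own 10 mm of height is free to be gripped, with the very tips of the fingers just above the jar's lid. The point is its centre, half-way up (5 mm above its underside); z along its axis, up.
- white_jar_center (a point): cream and white jar with a white screw lid, round, 43 mm across, 36 mm high, 60 g: the middle of the stack, standing on the tape, which is wider. The point is its centre, half-way up (18 mm above its underside); z along its axis, up.
- tape_center (a point): roll of black tape with a brown core lying flat, 51 to 53 mm across, 19 mm high, 50 g (its hole cannot be entered; grip it across the outside): the bottom of the stack, on the table. The point is its centre, half-way up (9.5 mm above its underside); z along its axis, up.
- green_mat (a point): flat round rubber mat, 80 mm across and 6 mm thick, fixed to the table: green middle 68 mm across inside a dark grey border. The point is the centre of its top face.
- yellow_mat (a point): flat round rubber mat, 80 mm across and 6 mm thick, fixed to the table: yellow middle 68 mm across inside a dark grey border. The point is the centre of its top face. At the start the green-lidded jar stands on it.
- white_mat (a point): flat round rubber mat, 80 mm across and 6 mm thick, fixed to the table: white middle 68 mm across inside a dark grey border. The point is the centre of its top face.
- black_mat (a point): flat round rubber mat, 80 mm across and 6 mm thick, fixed to the table: black middle 68 mm across inside a dark grey border. The point is the centre of its top face.
- clip: red crocodile clip lying loose on the table, 12 x 48 x 9 mm, its length along its own y; a bystander to leave alone. Origin at the centre of its underside.
- driver: small screwdriver with a blue handle lying loose on the table, 10 x 120 x 10 mm, its length along its own y; a bystander to leave alone. Origin at the centre of its underside.

How it is judged:
By the outcome, as a careful person would: the job done as asked, in the order asked, and still so for the second after the job is handed in, with the robot touching nothing.
It also fails if it takes over 96 s, if anything falls off the work surface, if the arm or the gripper's body presses on something with over 40 N, if the wrist force passes 120 N, or if a joint passes its speed limit or range.

## Working session

There is one attempt and no reset: what is moved stays moved. The work goes in short steps, each a Python script; the robot and the scene stay as the last script left them, time stands still between calls to the robot, and variables do not carry over. Pictures are saved under pics/ and viewed, at most 14 in all, crops included, and the job is handed in when it is done.

```bash
mkdir -p pics
python3 - <<'E'
from workcell import bot,hand,get_obs,vision
import cv2,numpy as np
o=get_obs();print(o['time_s'],o['position'],o['orientation'],o['gripper_width'],bot.tcp_to_tips)
for n in("scene","top","wrist"):
    r=vision.read_camera(n);cv2.imwrite(f'pics/{n}0.png',r['frame'][:,:,::-1])
    np.savez(f'{n}0.npz',**r)
    C=-r['view'][:3,:3].T@r['view'][:3,3];print(n,C,r['view'][2,:3],r['intrinsics'][0],r['dist'])
E
```

```text
0.0 [ 0.15621914 -0.60470586  0.24756276] [ 9.92020427e-01  1.26075346e-01 -8.38066628e-05 -6.87303508e-04] 0.08551673465694636 0.017
scene [-0.29203542 -0.58272247  0.47249127] [ 0.78624364  0.48360227 -0.3846424 ] [481.68671554   0.         253.97893842] [-0.1760752  0.         0.         0.         0.       ]
top [ 0.45754207 -0.09790984  0.91137767] [ 0.10323899  0.02277887 -0.99439571] [368.26701692   0.         251.88456248] [0.02920107 0.         0.         0.         0.        ]
wrist [ 0.22232986 -0.58853287  0.374025  ] [-0.25937048 -0.06666568 -0.96347426] [294.35186813   0.         256.22583038] [-0.01647788  0.          0.          0.          0.        ]
```

View pics/top0.png

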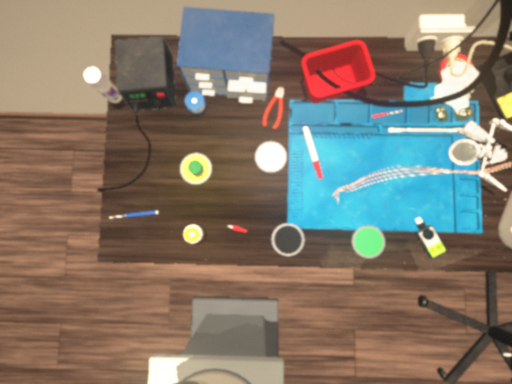

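View pics/scene0.png

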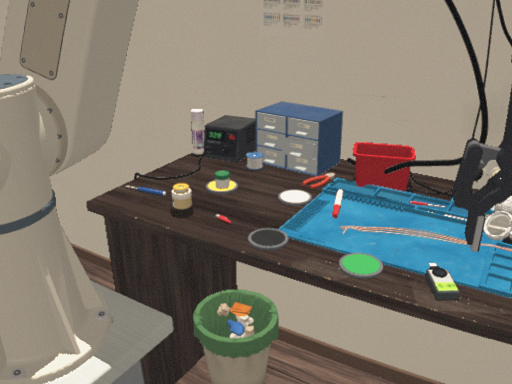

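Top view: green jar on the yellow mat (196,168), stack (193,234), clip (237,229), driver (134,214), and black (288,240), green (368,242) and white (270,157) mats. The scene view agrees. Next I locate these from the top view.

```bash
cat > h.py <<'E'
import numpy as np,cv2
def ray(r,uv,z):
    p=cv2.undistortPoints(np.array([[uv]],float),np.array(r['intrinsics'],float),np.array(r['dist'],float))[0,0]
    V=np.array(r['view']);R=V[:3,:3];C=-R.T@V[:3,3];d=R.T@[p[0],p[1],1]
    return C+d*(z-C[2])/d[2]
def proj(r,P):
    V=np.array(r['view']);return cv2.projectPoints(np.array([P],float),cv2.Rodrigues(V[:3,:3])[0],V[:3,3],np.array(r['intrinsics'],float),np.array(r['dist'],float))[0][0,0]
def masks(f):
    h=cv2.cvtColor(f,cv2.COLOR_RGB2HSV).astype(int);H,S,V=h[...,0],h[...,1],h[...,2]
    return dict(green=(H>40)&(H<85)&(S>90)&(V>60),yellow=(H>20)&(H<38)&(S>90)&(V>110),white=(S<60)&(V>170),
                grey=(S<70)&(V>80)&(V<200),dark=(V<60))
def blob(m,seed,rad):
    """hull centre (min enclosing-ish ellipse) of the largest component within rad px of seed"""
    w=np.zeros(m.shape,np.uint8);cv2.circle(w,tuple(int(round(s)) for s in seed),int(rad),1,-1)
    cs,_=cv2.findContours((m&(w>0)).astype(np.uint8),cv2.RETR_EXTERNAL,cv2.CHAIN_APPROX_NONE)
    c=cv2.convexHull(max(cs,key=cv2.contourArea));e=cv2.fitEllipse(c);return np.array(e[0]),e[1]
E
python3 - <<'E'
from h import *
r=dict(np.load('top0.npz'));m=masks(r['frame'])
for n,k,s,rad,z in [('greenjar lid','green',(196,168),12,.040),('ymat','yellow',(196,168),22,.006),('spool','yellow',(193,234),14,.065),
  ('gmat','green',(368,242),25,.006),('wmat','white',(270,157),25,.006)]:
    c,ax=blob(m[k],s,rad);print(n,c,ax,ray(r,c,z))
c,ax=blob(~m['dark'],(288,240),21);print('bmat ring',c,ax,ray(r,c,.006))
f=r['frame'];o=[cv2.resize(f[y-30:y+30,x-40:x+40],None,fx=4.9,fy=4.9,interpolation=2) for x,y in[(196,168),(193,234),(288,240),(368,242)]]
cv2.imwrite('pics/crop.png',np.vstack([np.hstack(o[:2]),np.hstack(o[2:])])[:,:,::-1])
E
```

```text
greenjar lid [194.98448181 167.14903259] (12.59184741973877, 13.716408729553223) [0.60406883 0.0599712  0.04      ]
ymat [195.18037415 168.20944214] (25.03573989868164, 25.99407196044922) [0.60711897 0.06554315 0.006     ]
spool [190.70811462 234.43733215] (13.196418762207031, 15.646202087402344) [0.44385126 0.05937216 0.065     ]
gmat [368.23468018 241.37864685] (26.479351043701172, 27.380752563476562) [ 0.43580459 -0.36064903  0.006     ]
wmat [270.45794678 156.34057617] (32.199241638183594, 32.6669921875) [ 0.64045672 -0.12160443  0.006     ]
bmat ring [288. 240.] (41.752586364746094, 41.752586364746094) [ 0.43456061 -0.16754552  0.006     ]
```

View pics/crop.png

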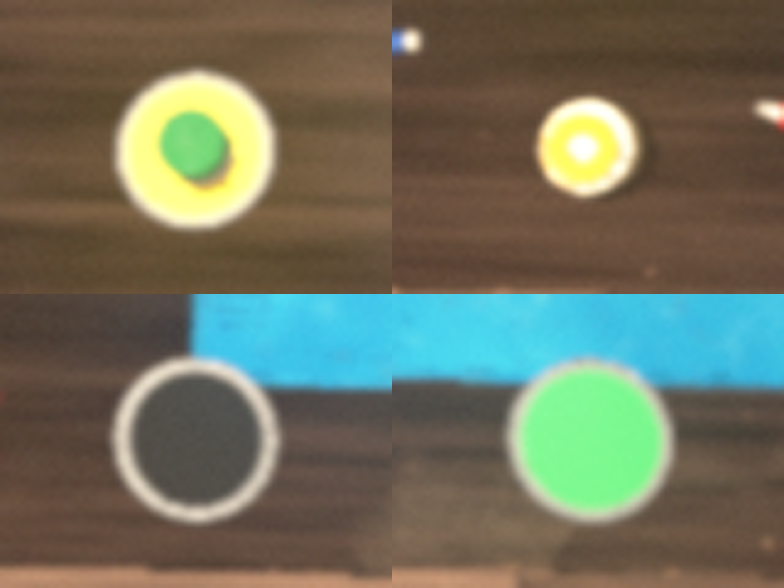

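The crop shows all mats with pale rims. The green lid sits slightly up-left of the yellow mat's centre, and the spool is on top of the stack. Next, two wrist shots to refine positions, then a touch on bare table to calibrate tip height near the spool opening.

Run:
```python
from workcell import bot,hand,get_obs,vision
import cv2,numpy as np
q=[1,0,0,0];ims=[]
for i,p in enumerate([(.50,-.24,.26),(.53,.03,.26)]):
    bot.reach(p,q);bot.dwell(.15);r=vision.read_camera("wrist");np.savez(f'w{i}.npz',**r);ims.append(r['frame'])
    print(get_obs()['time_s'],get_obs()['position'])
cv2.imwrite('pics/w01.png',cv2.resize(np.vstack(ims),None,fx=.78,fy=.78)[:,:,::-1])
hand.move_gripper(.040)
bot.reach((.54,-.03,.06),q);bot.dwell(.3)
f0=np.array(get_obs()['wrist_force']);print(f0,get_obs()['gripper_width'])
z=.024
bot.servo_line((.54,-.03,z),velocity=.05)
for _ in range(20):
    o=get_obs();print(round(z,4),o['position'][2].round(5),(np.array(o['wrist_force'])-f0).round(2))
    if o['wrist_force'][2]-f0[2]>3 or z<.006:break
    z-=.001;bot.servo_line((.54,-.03,z),velocity=.01)
bot.servo_line((.54,-.03,.1));print(get_obs()['time_s'])
```

```text
2.175 [ 0.49974215 -0.24064301  0.25993452]
3.4333 [0.53012833 0.02883288 0.25998831]
[-0.37945401 -0.46555685 -0.39665575] 0.040522852755510756
0.024 0.02405 [0.83 0.86 1.18]
0.023 0.0232 [-0.11  0.24  0.11]
0.022 0.02201 [ 0.67  0.31 -0.11]
0.021 0.02091 [0.92 0.07 0.1 ]
0.02 0.01993 [-0.25  0.84  0.49]
0.019 0.01894 [0.41 0.48 0.52]
0.018 0.01793 [0.09 0.12 0.31]
0.017 0.01693 [ 0.18 -0.06  0.22]
0.016 0.01592 [0.39 0.01 0.34]
0.015 0.01555 [-1.98  0.15  8.32]
8.925
```

View pics/w01.png

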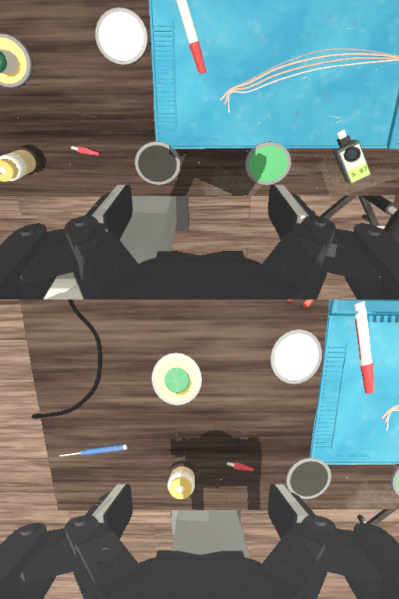

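The wrist views show the mats and stack clear of the fingers. At 40 mm opening the tips stand about 15.7 mm ahead of the TCP. Next I refine positions from these two shots.

Run:
```python
from h import *
W=[dict(np.load(f'w{i}.npz')) for i in(0,1)];T=dict(np.load('top0.npz'))
E=dict(gjar=('green',(.604,.060,.040),14),ymat=('ymat',(.607,.064,.006),40),spool=('yellow',(.444,.059,.065),20),gmat=('green',(.436,-.361,.006),37),wmat=('white',(.640,-.122,.006),37),bmat=('dark2',(.4345,-.1675,.006),34))
for n,(k,P,radmm) in E.items():
    for nm,r in(('w0',W[0]),('w1',W[1]),('top',T)):
        s=proj(r,P)
        if not(15<s[0]<497 and 15<s[1]<369):continue
        f=r['frame'];m=masks(f);h=cv2.cvtColor(f,cv2.COLOR_RGB2HSV).astype(int);S,V=h[...,1],h[...,2]
        d=np.linalg.norm(proj(r,(P[0],P[1]+.01,P[2]))-s)/10
        if n=='gjar': mm=m['green'];rad=22*d
        elif n=='ymat': mm=(V>100);rad=46*d
        elif n=='dark2' or n=='bmat':mm=(V<110)&(S<70);rad=38*d
        elif n=='wmat':mm=V>130;rad=46*d
        elif n=='spool':mm=m['yellow'];rad=22*d
        else:mm=m['green'];rad=46*d
        try:c,ax=blob(mm,s,rad);print(n,nm,s.round(1),c.round(1),(np.array(ax)/d).round(1),ray(r,c,P[2]).round(4))
        except Exception as e:print(n,nm,e)
f=W[1]['frame'];s=proj(W[1],(.444,.059,.04)).astype(int)
a=cv2.resize(f[s[1]-45:s[1]+45,s[0]-50:s[0]+50],None,fx=4,fy=4,interpolation=2)
s=proj(W[1],(.4345,-.1675,.006)).astype(int)
b=cv2.resize(f[s[1]-45:s[1]+45,s[0]-50:s[0]+50],None,fx=4,fy=4,interpolation=2)
cv2.imwrite('pics/st.png',np.hstack([a,b])[:,:,::-1])
```

```text
gjar w1 [227.7 103.9] [232.6 103.8] [19.1 33.1] [0.6041 0.0545 0.04  ]
gjar top [195.  167.2] [195.  167.1] [30.3 33. ] [0.6041 0.06   0.04  ]
ymat w1 [227.  101.8] [227. 102.] [91.5 91.6] [0.6068 0.0639 0.006 ]
ymat top [195.8 168.3] [196. 168.] [89.1 89.2] [0.6077 0.0635 0.006 ]
spool w1 [230.2 243.2] [231.  241.5] [33.1 34.8] [0.4462 0.0579 0.065 ]
spool top [190.9 234.4] [190.7 234.4] [30.3 35.9] [0.4439 0.0594 0.065 ]
gmat w0 [343.5 209.1] [343.5 209.5] [61.9 68.2] [ 0.4354 -0.3609  0.006 ]
gmat top [368.4 241.3] [368.2 241.4] [63.1 65.3] [ 0.4358 -0.3606  0.006 ]
wmat w0 [155.3  46.3] [155.   45.6] [78.7 88.5] [ 0.6408 -0.1217  0.006 ]
wmat w1 [379.5  73.6] [379.7  73.2] [86.9 89.1] [ 0.6404 -0.1222  0.006 ]
wmat top [270.6 156.5] [271.  156.6] [85.8 89.2] [ 0.6398 -0.123   0.006 ]
bmat w0 [202.  210.2] [202.4 208.6] [64.2 70.2] [ 0.4368 -0.1681  0.006 ]
bmat w1 [395.8 230.5] [395.8 229.3] [58.1 68.2] [ 0.4364 -0.1673  0.006 ]
bmat top [288. 240.] [287.6 239.2] [59.7 61.8] [ 0.4364 -0.1665  0.006 ]
```

View pics/st.png

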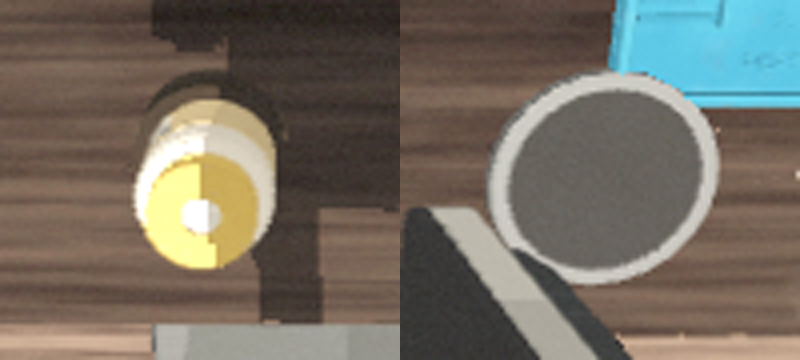

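Left crop: the spool is concentric with the jar's lid and half shaded. Right crop: the black mat is clear of the tray edge. First move: green jar to the green mat.

```bash
cat > m.py <<'E'
from workcell import bot,hand,get_obs,vision
import numpy as np,cv2
q=[1,0,0,0]
def st(t):
    o=get_obs();print(t,round(o['time_s'],2),o['position'].round(4),'w',round(o['gripper_width'],4),'gf',np.round(o['grip_force'],1),'F',np.round(o['wrist_force'],1))
def pick(x,y,z,open_,clear,N=30):
    hand.move_gripper(open_)
    bot.reach((x,y,z+clear),q);bot.servo_line((x,y,z),velocity=.08);bot.dwell(.15);st('at')
    hand.move_gripper(0.0,N);st('gripped');bot.servo_line((x,y,z+.1),velocity=.08);st('up')
def place(x,y,z,open_):
    bot.reach((x,y,z+.08),q);bot.servo_line((x,y,z+.012),velocity=.1);bot.dwell(.1)
    f0=get_obs()['wrist_force'][2];h=z+.002
    bot.servo_line((x,y,h),velocity=.03)
    while get_obs()['wrist_force'][2]-f0<2.5 and h>z-.003:
        h-=.0007;bot.servo_line((x,y,h),velocity=.015)
    st('down');hand.move_gripper(open_);bot.dwell(.15);bot.servo_line((x,y,z+.09),velocity=.15);st('off')
def shot(n,cam='wrist'):
    r=vision.read_camera(cam);np.savez(n+'.npz',**r);cv2.imwrite(f'pics/{n}.png',r['frame'][:,:,::-1]);return r
E
python3 - <<'E'
from m import *
pick(.604,.058,.028,.07,.06)
shot('w2')
place(.4356,-.3608,.028,.06)
bot.reach((.47,-.02,.26),q);bot.dwell(.15);shot('w3');shot('t3','top');st('')
E
```

```text
at 10.89 [0.6044 0.0581 0.0286] w 0.0699 gf 0.0 F [ 0.3 -0.5  0.7]
gripped 11.3 [0.6042 0.0581 0.0285] w 0.0349 gf 30.0 F [-0.9 -0.4  5.4]
up 12.7 [0.6036 0.058  0.1274] w 0.0346 gf 29.9 F [ 0.1  0.1 -0.3]
down 16.57 [ 0.4357 -0.3609  0.0285] w 0.0347 gf 30.6 F [-2.7  1.1  6. ]
off 17.84 [ 0.4352 -0.3605  0.1174] w 0.0597 gf 0.0 F [ 0.7 -0.  -0.2]
 19.48 [ 0.47   -0.0207  0.2596] w 0.0598 gf 0.0 F [ 0.2 -0.4  1. ]
```

View pics/w3.png

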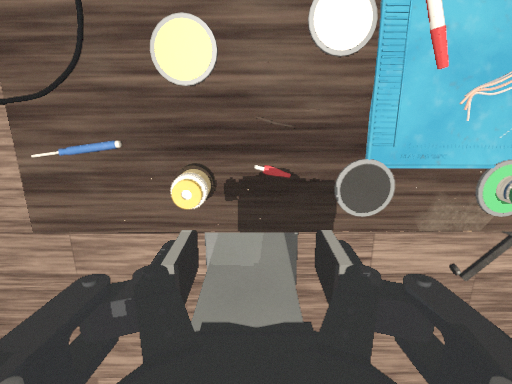

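The green jar now stands on the green mat (at 508,190, partly out of view), the yellow mat is clear (183,49), and the stack is at (188,193). I'll measure all three.

Run:
```python
from h import *
W=dict(np.load('w3.npz'));T=dict(np.load('t3.npz'))
for nm,r in(('w3',W),('top',T)):
    f=r['frame'];h=cv2.cvtColor(f,cv2.COLOR_RGB2HSV).astype(int);H,S,V=h[...,0],h[...,1],h[...,2]
    yel=(H>18)&(H<40)&(S>75)&(V>100);s=proj(r,(.607,.064,.006))
    c,a=blob(yel,s,50);print('ymat',nm,c,a,ray(r,c,.006).round(4))
    s=proj(r,(.445,.0585,.065));c,a=blob(yel,s,22 if nm=='w3' else 12);print('spool',nm,c,a,ray(r,c,.065).round(4))
s=proj(T,(.4356,-.3608,.006)).astype(int)
a=T['frame'][s[1]-25:s[1]+25,s[0]-30:s[0]+30];cv2.imwrite('pics/gj.png',cv2.resize(a,None,fx=8,fy=8,interpolation=2)[:,:,::-1])
print('crop origin',s-[30,25],'expected lid',proj(T,(.4356,-.3608,.040)), 'mat',proj(T,(.4356,-.3608,.006)))
```

```text
Traceback (most recent call last):
  File "h.py", line 16, in blob
    c=cv2.convexHull(max(cs,key=cv2.contourArea));e=cv2.fitEllipse(c);return np.array(e[0]),e[1]
                                                    ~~~~~~~~~~~~~~^^^
cv2.error: OpenCV(4.12.0) /io/opencv/modules/imgproc/src/shapedescr.cpp:361: error: (-201:Incorrect size of input array) There should be at least 5 points to fit the ellipse in function 'fitEllipseNoDirect'
```

Run:
```python
from h import *
W=dict(np.load('w3.npz'));T=dict(np.load('t3.npz'))
for nm,r in(('w3',W),('top',T)):
    f=r['frame'].astype(int);h=cv2.cvtColor(r['frame'],cv2.COLOR_RGB2HSV).astype(int)
    s=proj(r,(.607,.064,.006));print(f[int(s[1]),int(s[0])],h[int(s[1]),int(s[0])])
    yel=(f[...,0]>150)&(f[...,1]-f[...,2]>30)&(f[...,0]-f[...,1]<60)
    c,a=blob(yel,s,50 if nm=='w3' else 22);print('ymat',nm,c,a,ray(r,c,.006).round(4))
    yel=masks(r['frame'])['yellow']
    s=proj(r,(.445,.0585,.065));c,a=blob(yel,s,22 if nm=='w3' else 12);print('spool',nm,c,a,ray(r,c,.065).round(4))
s=proj(T,(.4356,-.3608,.006)).astype(int)
a=T['frame'][s[1]-25:s[1]+25,s[0]-30:s[0]+30];cv2.imwrite('pics/gj.png',cv2.resize(a,None,fx=8,fy=8,interpolation=2)[:,:,::-1])
print('crop origin',s-[30,25],'expected lid',proj(T,(.4356,-.3608,.040)), 'mat',proj(T,(.4356,-.3608,.006)))
```

```text
[255 255 198] [ 30  57 255]
ymat w3 [182.81535339  48.75199509] (57.38507080078125, 63.828731536865234) [0.6071 0.0652 0.006 ]
spool w3 [186.47601318 193.6570282 ] (29.188119888305664, 30.499114990234375) [0.4454 0.0575 0.065 ]
[210 184 147] [ 18  77 210]
ymat top [195.83607483 171.7053833 ] (35.561859130859375, 42.89167785644531) [0.5983 0.0636 0.006 ]Traceback (most recent call last):
  File "<stdin>", line 9, in <module>
  File "h.py", line 16, in blob
    c=cv2.convexHull(max(cs,key=cv2.contourArea));e=cv2.fitEllipse(c);return np.array(e[0]),e[1]
                     ~~~^^^^^^^^^^^^^^^^^^^^^^^^
ValueError: max() iterable argument is empty
```

Yellow mat is at (.607,.065) and the spool at (.4453,.058); the arm blocked the top view. Now the spool.

Run:
```python
from m import *
pick(.4453,.058,.0725,.048,.05)
shot('w4')
```

```text
at 21.36 [0.4457 0.058  0.073 ] w 0.0477 gf 0.0 F [0.2 0.3 0.4]
gripped 21.68 [0.4458 0.0582 0.0731] w 0.0305 gf 29.2 F [-1.6  0.9  6.9]
up 23.07 [0.445 0.058 0.172] w 0.0306 gf 29.7 F [ 0.2  0.7 -0.3]
```

View pics/w4.png

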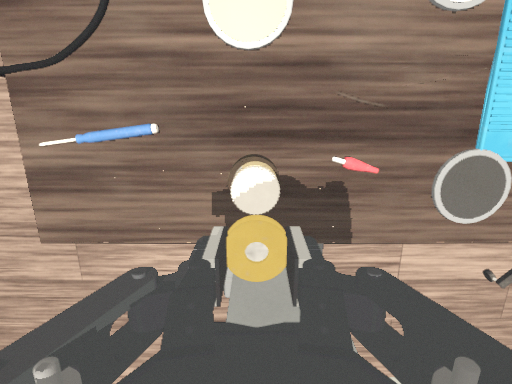

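The spool is held level between the tips (257,248), and the white jar stands on the tape (255,188). I'll measure the in-hand offset and the jar, then place the spool.

Run:
```python
from h import *;from m import *
r=dict(np.load('w4.npz'));f=r['frame'];h=cv2.cvtColor(f,cv2.COLOR_RGB2HSV).astype(int);H,S,V=h[...,0],h[...,1],h[...,2]
c,a=blob((H>12)&(H<38)&(S>120)&(V>90),(257,248),38);P=ray(r,c,.164);print('spool',c,a,P)
off=P[:2]-get_obs()['position'][:2]
c,a=blob((S<70)&(V>150),(255,188),33);print('jar',c,a,ray(r,c,.055))
off=np.clip(off,-.003,.003);print(off)
place(.607-off[0],.065-off[1],.0235,.05)
bot.reach((.47,-.02,.26),q);bot.dwell(.15);r=shot('w5')
for n,sd,P in(('spool',(183,49),(.607,.065,.016)),):
    h=cv2.cvtColor(r['frame'],cv2.COLOR_RGB2HSV).astype(int);H,S,V=h[...,0],h[...,1],h[...,2]
    c,a=blob((S>100)&(H>15)&(H<38),proj(r,P),22);print('placed',c,a,ray(r,c,.016))
```

```text
spool [256.24694824 247.68229675] (65.81250762939453, 67.64051055908203) [0.44615782 0.05718479 0.164     ]
jar [254.5556488  189.22224426] (49.77626037597656, 51.01988220214844) [0.44670168 0.05855896 0.055     ]
[ 0.00118809 -0.00076564]
down 25.77 [0.6058 0.0658 0.0247] w 0.0302 gf 30.5 F [-3.8  0.4  8.5]
off 27.0 [0.6053 0.0657 0.1129] w 0.0498 gf 0.0 F [ 0.3 -0.6 -0.8]
placed [183.59736633  50.16674423] (29.378446578979492, 34.41621398925781) [0.60366198 0.06352726 0.016     ]
```

View pics/w5.png

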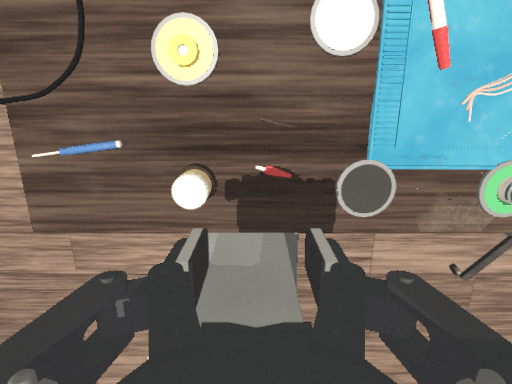

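The spool lies flat and central on the yellow mat (183,49). Now the white jar to white, then the tape to black.

Run:
```python
from h import *;from m import *
pick(.4465,.058,.040,.07,.06)
r=shot('w6');h=cv2.cvtColor(r['frame'],cv2.COLOR_RGB2HSV).astype(int);H,S,V=h[...,0],h[...,1],h[...,2]
print('jar expected px',proj(r,(*get_obs()['position'][:2],get_obs()['position'][2]+.015)))
place(.6402,-.1222,.027,.065)
bot.reach((.47,-.02,.26),q);bot.dwell(.15);shot('w7');st('')
```

```text
at 30.21 [0.4469 0.058  0.0405] w 0.0701 gf 0.0 F [0.5 1.7 0. ]
gripped 30.58 [0.4467 0.058  0.0405] w 0.0402 gf 29.5 F [-1.1  0.   8.1]
up 31.98 [0.4461 0.058  0.1395] w 0.0404 gf 30.3 F [-0.1 -0.1 -1. ]
jar expected px [254.46924173 274.68965136]
down 34.99 [ 0.6402 -0.1222  0.0282] w 0.0405 gf 31.0 F [-2.5  0.2  5.4]
off 36.25 [ 0.6397 -0.1221  0.1164] w 0.0656 gf 0.0 F [ 0.3  0.4 -0. ]
 37.42 [ 0.4705 -0.0204  0.2591] w 0.0649 gf 0.0 F [0.1 0.  0.1]
```

```bash
python3 -c "
import cv2,numpy as np
cv2.imwrite('pics/w67.png',cv2.resize(np.hstack([cv2.imread('pics/w6.png'),cv2.imread('pics/w7.png')]),None,fx=.78,fy=.78))"
```

```text
(no output)
```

View pics/w67.png

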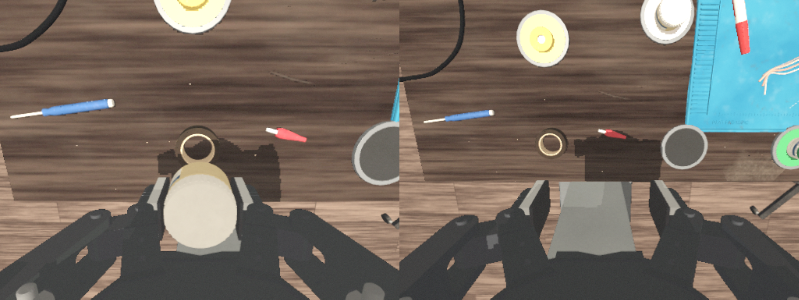

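The white jar stands on the white mat and the tape is uncovered (right picture, about (551,144) on the screen). I'll measure the tape and clip.

```bash
python3 - <<'E'
from h import *;from m import *
r=dict(np.load('w7.npz'));h=cv2.cvtColor(r['frame'],cv2.COLOR_RGB2HSV).astype(int);H,S,V=h[...,0],h[...,1],h[...,2]
s=proj(r,(.446,.058,.019));m=(V>125)&(H>8)&(H<30)
c,a=blob(m,s,17);P=ray(r,c,.019);print(s,c,a,P,'clip end',ray(r,(256,168),.005))
pick(P[0],P[1],.0195,.075,.06)
r=shot('w8')
place(.4366,-.1675,.0255,.075)
bot.reach((.52,-.12,.28),q);bot.dwell(.15);shot('w9');st('')
bot.reach((.40,-.35,.28),q);bot.dwell(.1);shot('w10')
E
python3 -c "
import cv2,numpy as np
cv2.imwrite('pics/w910.png',cv2.resize(np.hstack([cv2.imread('pics/w9.png'),cv2.imread('pics/w10.png')]),None,fx=.78,fy=.78))"
```

```text
[194.50083481 183.5957175 ] [193.0221405 184.942276 ] (28.916475296020508, 30.77074432373047) [0.44421405 0.06000457 0.019     ] clip end [ 0.46357175 -0.02098779  0.005     ]
at 39.55 [0.4446 0.0601 0.02  ] w 0.0754 gf 0.0 F [-0.   0.6  0.5]
gripped 39.9 [0.4444 0.06   0.02  ] w 0.0494 gf 29.8 F [-1.2 -1.2  7.3]
up 41.3 [0.4439 0.06   0.119 ] w 0.0493 gf 31.1 F [-0.6 -0.2 -0.1]
down 44.42 [ 0.4366 -0.1675  0.026 ] w 0.0495 gf 32.2 F [-2.1  0.8 11.9]
off 45.7 [ 0.4362 -0.1673  0.1151] w 0.0751 gf 0.0 F [-0.3  0.3 -0.1]
 46.68 [ 0.5187 -0.1203  0.2781] w 0.0754 gf 0.0 F [ 0.5 -0.   0.1]
```

View pics/w910.png

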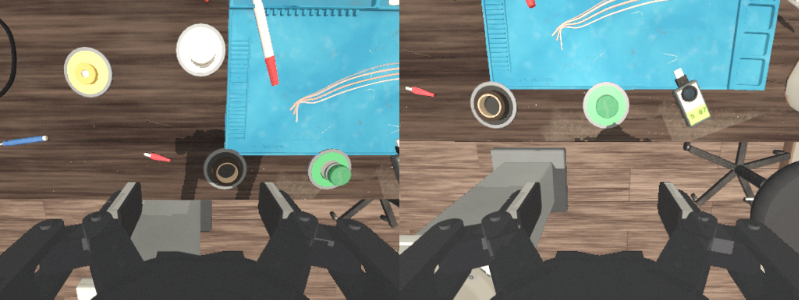

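Everything stands on its own mat in the pictures. I'll move the arm clear and check centring from the top camera.

Run:
```python
from h import *;from m import *
bot.goto_joints([-1.32,.353,1.633,0,1.155,-.002]);bot.dwell(.2);r=shot('t11','top');st('')
f=r['frame'];o=[]
for P,zt,R in[((.4356,-.3608),.040,.0185),((.607,.065),.016,.017),((.6402,-.1222),.042,.0215),((.4366,-.1675),.025,.026)]:
    x,y=proj(r,(*P,.006)).round().astype(int);K=6
    c=cv2.resize(f[y-25:y+25,x-30:x+30],None,fx=K,fy=K,interpolation=2)
    for z,rr in((.006,.040),(zt,R)):
        a=np.linspace(0,6.28,60);pts=np.array([(proj(r,(P[0]+rr*np.cos(t),P[1]+rr*np.sin(t),z))-[x-30,y-25]+.5)*K for t in a])
        cv2.polylines(c,[pts.astype(np.int32)],True,(255,0,255),1)
    o.append(c)
cv2.imwrite('pics/chk.png',np.vstack([np.hstack(o[:2]),np.hstack(o[2:])])[:,:,::-1])
```

```text
49.43 [ 0.1576 -0.605   0.2487] w 0.0747 gf 0.0 F [ 0.1  0.8 -0.6]
```

View pics/chk.png

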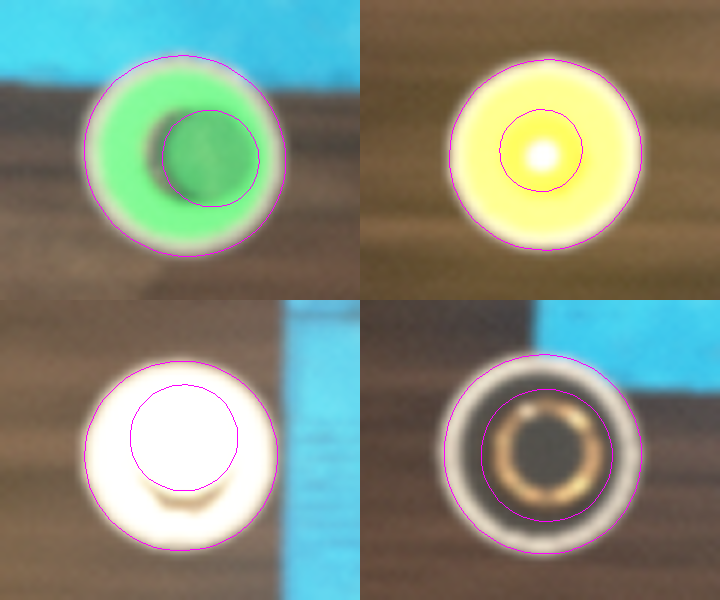

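The predicted outlines fit every piece and mat to within about 2 mm, and everything is upright and central. Handing in.

```bash
python3 -c "
from workcell import hand_in;print(hand_in())"
```

```text
the job is handed in; nothing more can be done
None
```

The job is handed in at about 50 s of the 96 s limit: all four pieces stand upright on the mats of their own colours, centred to within about 2 mm in the last top view. The arm never went near the clip or screwdriver.

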